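Reset the carton stop to the next hole

TASK

The next cartons are one size longer: on the packing jig, pull up the spring plunger knob of the sliding stop, move the stop exactly one hole farther from the end fence, and let the plunger snap fully home in that hole. Work gently: never push the stop hard while the pin sits in a hole or catches an edge. Let go of it at the end, and leave the small carton and the hand stamp on the jig where they are.

Things in the scene. Friction and masses are not known exactly. Their poses are not given: they have to be found in the camera images.
- jig: Packing jig fixed to the bench: plywood board 250 x 480 mm, 12 mm thick, carrying a steel rail 36 mm wide, top 30 mm above the bench, along the jig's y axis. Origin on the bench below the rail's middle; z up, x from the rail to the wide side of the board (board from x -50 to +200 mm).
- start_hole (a point): Middle hole of the rail, where the plunger starts (at the rail's top). 11 mm holes run along the rail. The next one on either side is 36 to 54 mm away (not known closer; the sides differ), the one after 45 mm further. The pin drops in only within 1.5 mm of a hole's middle, so find it by feel: let down, the pin rides on the rail and drops when slid over the hole.
- end_fence: Fixed end fence: upright aluminium plate 130 (jig x) x 12 (jig y) x 55 mm high on a foot, standing on the board (origin: middle of its underside) at one end, 190 mm along the jig's +y or -y; either may be drawn. At the other end is a fixed spindle with a roll of tape (53 mm high).
- stop (a joint): Travel of the sliding stop along the jig's +y, m; starts at 0, range -0.1 to 0.1. A grey block 56 x 56 mm on the rail, top 55 mm above the bench, with an upright aluminium paddle (8 mm thick, top 66 mm above the bench) reaching to jig x +151 mm. Slides with a drag of 1 to 3 N (4 to 7 N with the pin riding on the rail), stays where left.
- plunger (a joint): How far the plunger is pulled up, m: 0 = snapped home in a hole, 0.007 = pin tip on the rail's top, 0.012 = fully up (end stop). A spring pushes it down with 7.5 N at 0, 9.6 N at 0.007, 11 N at 0.012; let go, it snaps down by itself.
- knob_top (a point): Centre of the top face of the plunger's knob, 97 mm above the bench when home. Upright black round knob, diameter 30 mm, 28 mm tall, its underside 14 mm above the stop's block when home, on a 20 mm sleeve, over the middle of block and rail. Take it by its sides from above and pull straight up.
- pin: Steel pin of the plunger, 8 mm diameter, below the knob on its axis, hidden in the stop; origin at its tip, 23 mm above the bench (7 mm below the rail's top) when home. Damaged by more than 28 N on it.
- carton: Small cardboard carton 70 x 50 x 40 mm on the jig's board (origin: middle of its underside), to be left alone.
- stamp: Black hand stamp about 46 x 30 x 52 mm standing on the jig's board (origin: middle of its underside), to be left alone.

How it is judged (in metres and radians):
On the way, in this order (a step that is already met when the one before it is completed fails the run):
1. the plunger is pulled up clear of its hole (value of joint plunger above 0.0075 m), for 0.1 s.
2. the plunger is fully home in the next hole away from the end fence (value of joint plunger below 0.0025 m and ((y of end_fence in the frame of jig below 0 m and value of joint stop between 0.032 and 0.058 m) or (y of end_fence in the frame of jig above 0 m and value of joint stop between -0.058 and -0.032 m))), for 0.2 s.
At the end, for the whole second after the job is handed in: The stop stands 32 to 58 mm from where it began, on the side away from the end fence (one hole farther), its plunger is home to within 2.5 mm, it is at rest and nothing touches it (all of step 2 and velocity of joint stop between -0.005 and 0.005 m/s).
It fails at once if the plunger pin is forced: more than 28 N on it (contact force between pin and anything else above 28 N).
It fails at once if the carton is disturbed by more than 20 mm (distance of carton from where it was at the start of the episode above 0.02 m).
It fails at once if the stamp is disturbed by more than 20 mm (distance of stamp from where it was at the start of the episode above 0.02 m).
It also fails if it takes over 35 s, if anything falls off the work surface, if the arm or the gripper's body presses on something with over 40 N, if the wrist force passes 120 N, or if a joint passes its speed limit or range.

ROBOT

A 6-joint arm with a two-finger parallel gripper is mounted at the origin on the work surface. World frame = base frame: x ahead of the robot, y to its left, z up, the work surface at z = 0. Lengths are in m, angles in degrees, forces in N, time in s.
With the tool pointing down it reaches from about 0.35 to 0.975 m from the base axis. Payload 7.1 kg.
Tool frame: the origin (TCP) lies at the very end of the fingers, on their centre line; the grasp point (between the pads) lies 19 mm behind it; x points along the fingers, z is the direction in which the jaws open and shut, and the axes are right-handed (so a half turn about x gives the same grasp; the last joint's range is limited). The gripper opens to 88 mm and grips with 3 to 60 N. Pads are 20 mm wide; open, the fingers measure 115 mm over their backs; the gripper's body (75 mm by 178 mm) begins 61 mm behind the grasp point.
Start: joints at [72.536, 24.242, 93.386, -0, 62.372, -1.089], TCP at [0.176, 0.6, 0.223] pointing down, gripper open.
Joint ranges: [-172.04, 172.04], [-51.8, 120.97], [4.93, 147.93], [-75.15, 255.16], [6.16, 154.13], [-145.62, 145.62]. Speed limits (degrees/s): [136.94, 136.94, 172.46, 180, 180, 180].

INTERFACE

Orientations are given as [roll, pitch, yaw] about the fixed x, y, z axes, in that order (R = Rz(yaw) Ry(pitch) Rx(roll)).
In Python, from cell import telemetry, capture, job gives the robot as it stands.
- The arm moves only by the tool servo_tool, never from a script. Its argument "motion" is a list of rows, each a list of 3 entries, a list of its own where there are three numbers: the shift along the tool's x, y, z in m, then the turn, a rotation vector about the tool's x, y, z in degrees, then the opening in per cent of the stroke, from 0 (shut) to 100 (fully open). In form: [[[tx, ty, tz], [wx, wy, wz], grip], ...]. A call has 1 to 12 rows; each row is the pose to reach, as a shift and turn from the pose commanded when the call began, along the tool's axes at that moment; what a row does not reach only later rows make up. A row lasts 1/12 s, in which the tool goes at most 41.7 mm and 7.16 degrees, less where a joint would pass 70% of its speed; a pose out of reach is approached as far as the arm can. A call with a gripper value outside its range is refused whole. The fingers move at their own pace and stop on an object; "grip_force" is the grip in N (left out, the last holds). Time passes only in rows, so rows that repeat a pose let the fingers close. It gives the time, the measured TCP pose, the force and the opening at its end, in the units of the state.
- telemetry.read_state(): the state, without advancing time (a new reading comes with each control period).
- capture(name): name is "side" or "top" or "wrist"; returns a dict with "frame" (480x640x3 uint8, red, green, blue), "fx", "fy", "cx", "cy" (pixels), "rvec" (rotation vector, rad) and "tvec" (3), from world to camera coordinates, as OpenCV has them; the wrist camera has in their place "T_tool_cam" (4x4, takes a point from camera to tool coordinates, whose origin is the TCP and whose axes are the tool frame's). Camera axes: x right, y down, z forward; pixel columns grow to the right and rows downward; lengths in m; the calibration is good to about 2 mm. The wrist camera is an equidistant fisheye: a pixel r from the principal point sees the ray r / f radians off the axis. A picture is of the moment at which its call begins: read the wrist's pose just before it. There is no depth.
- job.hand_in(): hands the job in, once; it reports no verdict.
The state is a dict: "time_s": time; "joints": joint angles; "joint_velocities": joint speeds; "effort": joint torques, N m; "eef_pos": TCP position; "tcp_rot": TCP orientation; "force": force on the tool from outside, world axes, zero at the start; "ft_torque": the same for the moment, N m; "gripper_width": finger opening in m.
Only numpy, scipy, OpenCV 4.12 (cv2) and the standard library are available. Lean on these libraries where they do the work, as an engineer would, in place of code of your own. Each camera call takes 0.05 s, during which the arm holds its last target.

## Working session

There is one attempt and no reset: what is moved stays moved. The work goes in short steps, Python scripts to look and compute and a tool call to move; the robot and the scene stay as the last step left them, time stands still between calls to the robot, and variables do not carry over. Pictures are saved under pics/ and viewed, and the job is handed in when it is done.

Besides the shell and the picture viewer there is one more tool, called after ">>>" as name([rows], argument=value, ...), one row to a line, values as JSON. servo_tool: Moves the arm, as the interface text tells. Its arguments: {"type":"object","properties":{"motion":{"type":"array"},"grip_force":{"type":"number"}},"required":["motion"]}

```bash
mkdir -p pics; ls; python3 - <<'E'
from cell import telemetry, capture, job
import cv2
s=telemetry.read_state();print(s)
for n in ("top","side","wrist"):
    c=capture(n);cv2.imwrite(f"pics/{n}0.png",c["frame"][:,:,::-1])
    print(n,{k:v for k,v in c.items() if k!="frame"})
E
```

```text
pics
{'time_s': 0.0, 'joints': array([ 7.25360755e+01,  2.42852077e+01,  9.34315352e+01,  1.96702828e-04,
        6.23711696e+01, -1.08826041e+00]), 'joint_velocities': array([-0.12623785, -0.03835888,  0.00798404,  0.02167065,  0.06424406,
       -0.11239696]), 'effort': array([ 1.42732515e-03, -5.44624472e+01, -2.73665321e+01,  6.42544683e-02,
        2.28116359e-02, -1.36364492e-04]), 'eef_pos': array([0.17601302, 0.59912592, 0.22189253]), 'tcp_rot': array([ 178.7982511 ,   89.91208731, -107.57750439]), 'force': array([ 0.19736628, -0.08626039,  0.81331434]), 'ft_torque': array([-0.0269915 ,  0.0233416 ,  0.00754512]), 'gripper_width': 0.08804186044651424}
top {'fx': 623.0966530682684, 'fy': 623.0966530682684, 'cx': 310.253473823769, 'cy': 237.91969526427434, 'rvec': array([ 2.14816426, -2.19351219,  0.10785086]), 'tvec': array([0.08528897, 0.63498773, 1.01756871])}
side {'fx': 604.1832966596393, 'fy': 604.1832966596393, 'cx': 324.3230997753761, 'cy': 231.7794716131193, 'rvec': array([ 2.0998246 , -0.35798633,  0.18092798]), 'tvec': array([-0.56934935,  0.21793854,  0.93193807])}
wrist {'fx': 371.64829954431775, 'fy': 371.64829954431775, 'cx': 315.5715554183045, 'cy': 239.64916359585553, 'T_tool_cam': array([[-8.68460434e-04, -2.69093841e-01,  9.63113571e-01,
        -1.62092456e-01],
       [-1.36073297e-03, -9.63112724e-01, -2.69094832e-01,
         7.46607304e-02],
       [ 9.99998697e-01, -1.54423861e-03,  4.70260433e-04,
        -5.57279287e-05],
       [ 0.00000000e+00,  0.00000000e+00,  0.00000000e+00,
         1.00000000e+00]])}
```

View pics/top0.png

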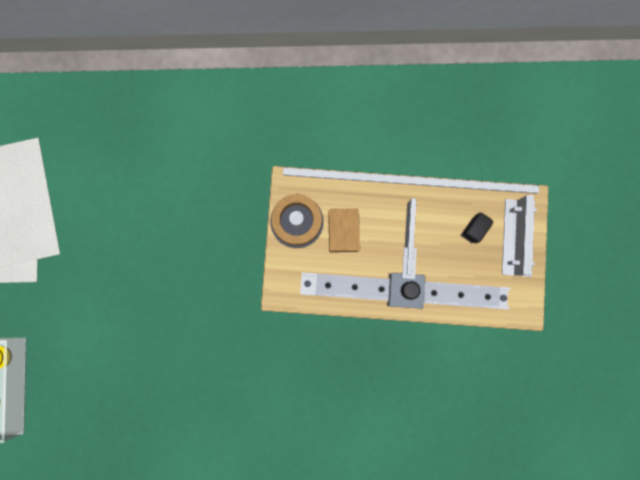

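View pics/side0.png

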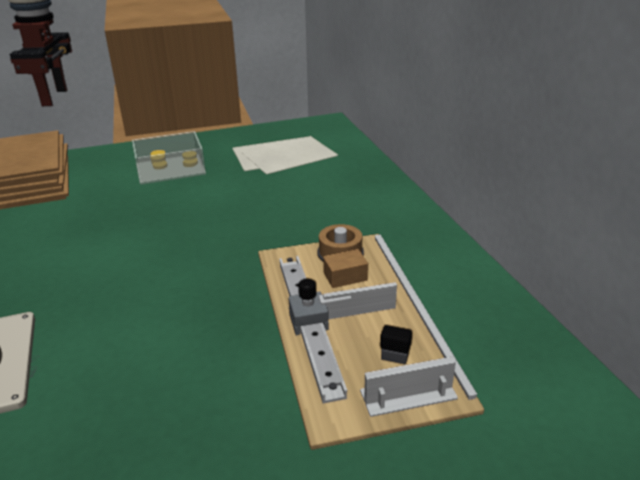

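View pics/wrist0.png

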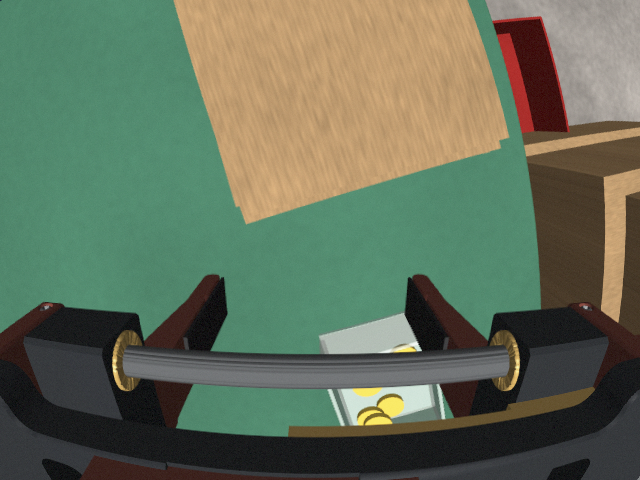

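```bash
cat > h.py <<'E'
import numpy as np, cv2
from cell import telemetry, capture
def ray(c,u,v):
    R=cv2.Rodrigues(np.array(c["rvec"]))[0]; o=-R.T@np.array(c["tvec"])
    d=R.T@np.array([(u-c["cx"])/c["fx"],(v-c["cy"])/c["fy"],1]); return o,d
def atz(c,u,v,z):
    o,d=ray(c,u,v); return o+d*(z-o[2])/d[2]
def crop(c,x0,y0,x1,y1,k,name):
    cv2.imwrite(f"pics/{name}.png",cv2.resize(c["frame"][y0:y1,x0:x1,::-1],None,fx=k,fy=k,interpolation=cv2.INTER_CUBIC))
E
python3 - <<'E'
from h import *
c=capture("top");crop(c,300,190,460,310,5,"topc")
s=capture("side");crop(s,260,250,400,410,5*0.75,"sidec")
for n,u,v,z in [("knob",411,290,.097),("holeL0",328,285.5,.03),("holeR",488,296.5,.03),("fence",520,237,.055),("blk",407,290.5,.055),("cornerBL",262,310,.012),("cornerBR",543,329,.012),("cTL",273,167,.012),("cTR",548,186,.012)]:
    print(n,atz(c,u,v,z).round(4))
E
```

```text
knob [ 0.545  -0.0838  0.097 ]
holeL0 [0.5562 0.044  0.03  ]
holeR [ 0.5323 -0.2227  0.03  ]
fence [ 0.6286 -0.273   0.055 ]
blk [ 0.5448 -0.084   0.055 ]
cornerBL [0.5175 0.1563 0.012 ]
cornerBR [ 0.4757 -0.318   0.012 ]
cTL [0.7635 0.134  0.012 ]
cTR [ 0.7201 -0.3408  0.012 ]
```

View pics/topc.png

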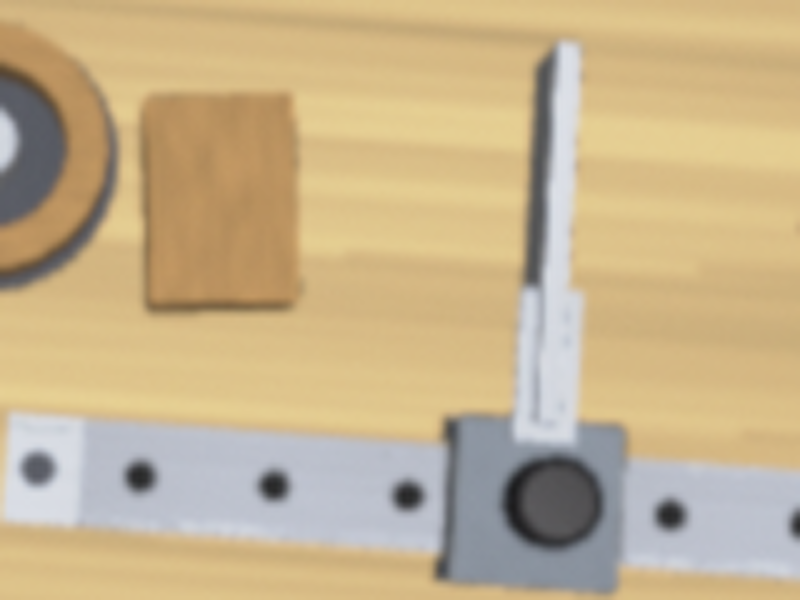

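View pics/sidec.png

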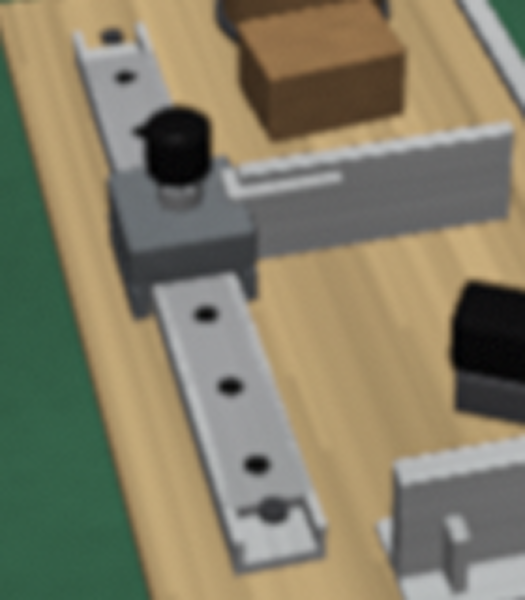

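```bash
python3 - <<'E'
from h import *
from scipy.spatial.transform import Rotation as Ro
c=capture("top")
P=lambda u,v,z:atz(c,300+u/5,190+v/5,z)
h=[P(139,476,.03),P(273,486,.03),P(407,495,.03)]; r=P(670,515,.03); r2=atz(c,488,296.5,.03)
yj=(h[0]-r2);yj/=np.linalg.norm(yj);print("yj",yj,np.degrees(np.arctan2(-yj[0],yj[1])))
k=P(553,502,.097);b=P(538,504,.055);print("knob",k,"b",b)
for p in h+[r,r2]: print(p.round(4),(p-k)@yj,(p-k)@[yj[1],-yj[0],0])
s=capture("side")
# triangulate knob top centre: crop scale 3.75
us,vs=260+178/3.75,250+122/3.75
print("side knob",atz(s,us,vs,.097), us,vs)
# side holes
for u,v in [(124,76),(206,314),(230,386),(257,464)]: 
    p=atz(s,260+u/3.75,250+v/3.75,.03);print("side hole",p.round(4),(p-k)@yj)
st=telemetry.read_state()
R=Ro.from_euler("xyz",st["tcp_rot"],degrees=True).as_matrix();print(R.round(4),st["eef_pos"])
E
```

```text
yj [0.09100061 0.99585084 0.        ] -5.221173765879975
knob [ 0.54435591 -0.08313288  0.097     ] b [ 0.54428796 -0.08494429  0.055     ]
[0.5567 0.0443 0.03  ] 0.12803678566741192 0.0006738445184308415
[ 5.524e-01 -4.000e-04  3.000e-02] 0.08309716522866281 0.0004913975588850983
[ 0.5485 -0.0451  0.03  ] 0.038207676755367515 0.0006418534116420893
[ 0.54   -0.1328  0.03  ] -0.04985550490370722 0.00016004969895669387
[ 0.5323 -0.2227  0.03  ] -0.14009616560016255 0.0006738445184308395
side knob [ 0.54477915 -0.08846515  0.097     ] 307.4666666666667 282.5333333333333
side hole [0.5569 0.0431 0.03  ] 0.12680711833090266
side hole [ 0.5406 -0.1346  0.03  ] -0.05155477612397304
side hole [ 0.5361 -0.1792  0.03  ] -0.09636923716708468
side hole [ 0.5321 -0.2238  0.03  ] -0.14123048812542316
[[-1.000e-04 -9.594e-01  2.819e-01]
 [-3.000e-04  2.819e-01  9.594e-01]
 [-1.000e+00 -0.000e+00 -3.000e-04]] [0.17615027 0.59953631 0.22249903]
```

>>> servo_tool([
  [[0,-0.012,-0.012],[-1,0,0],60],
  [[0,-0.035,-0.035],[-2,0,0],60],
  [[0,-0.06,-0.06],[-3,0,0],60],
  [[0,-0.087,-0.088],[-4,0,0],60],
  [[0,-0.114,-0.115],[-5,0,0],60],
  [[0,-0.141,-0.143],[-6,0,0],60],
  [[0,-0.168,-0.17],[-7,0,0],60],
  [[0,-0.195,-0.197],[-8,0,0],60],
  [[0,-0.222,-0.225],[-9,0,0],60],
  [[0,-0.249,-0.252],[-10,0,0],60],
  [[0,-0.276,-0.279],[-11,0,0],60],
  [[0,-0.303,-0.306],[-11.2,0,0],60],
])

```text
time_s: 1.35
eef_pos: [0.3812, 0.219, 0.223]
tcp_rot: [-55.5, 90.0, 29.3]
force: [0.8, 0.9, 1.0]
gripper_width: 0.0528
```

>>> servo_tool([
  [[0,-0.018,-0.028],[0,0,0],60],
  [[0,-0.038,-0.057],[0,0,0],60],
  [[0,-0.058,-0.087],[0,0,0],60],
  [[0,-0.078,-0.118],[0,0,0],60],
  [[0,-0.098,-0.148],[0,0,0],60],
  [[0,-0.118,-0.178],[0,0,0],60],
  [[0.01,-0.138,-0.208],[0,0,0],60],
  [[0.02,-0.158,-0.238],[0,0,0],60],
  [[0.035,-0.175,-0.265],[0,0,0],60],
  [[0.05,-0.186,-0.281],[0,0,0],60],
  [[0.06,-0.192,-0.29],[0,0,0],60],
  [[0.062,-0.192,-0.29],[0,0,0],60],
])

```text
time_s: 2.35
eef_pos: [0.5454, -0.0869, 0.1589]
tcp_rot: [88.0, 89.9, 172.7]
force: [-1.3, -0.9, -0.2]
gripper_width: 0.0524
```

```bash
python3 - <<'E'
from h import *
print({k:np.round(v,4) for k,v in telemetry.read_state().items() if k!='effort'})
w=capture("wrist");cv2.imwrite("pics/w1.png",w["frame"][:,:,::-1])
crop(w,220,160,420,310,4,"w1c")
c=capture("top");cv2.imwrite("pics/t1.png",c["frame"][:,:,::-1])
E
```

```text
{'time_s': np.float64(2.35), 'joints': array([-1.028030e+01,  2.309650e+01,  1.052856e+02, -8.600000e-03,
        5.174880e+01, -9.497720e+01]), 'joint_velocities': array([ 2.4186, -0.5041,  2.1747,  0.5784, -1.034 ,  1.7313]), 'eef_pos': array([ 0.5454, -0.0869,  0.1589]), 'tcp_rot': array([ 87.9589,  89.869 , 172.6611]), 'force': array([-1.2681, -0.8878, -0.1659]), 'ft_torque': array([ 0.0015,  0.0317, -0.0359]), 'gripper_width': np.float64(0.0524)}
```

View pics/w1.png

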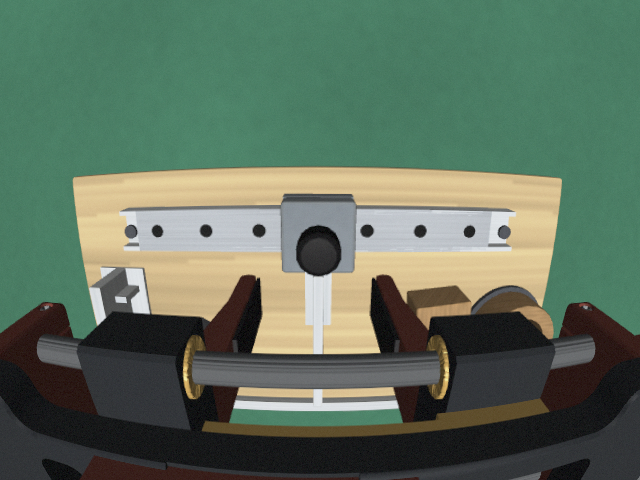

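View pics/w1c.png

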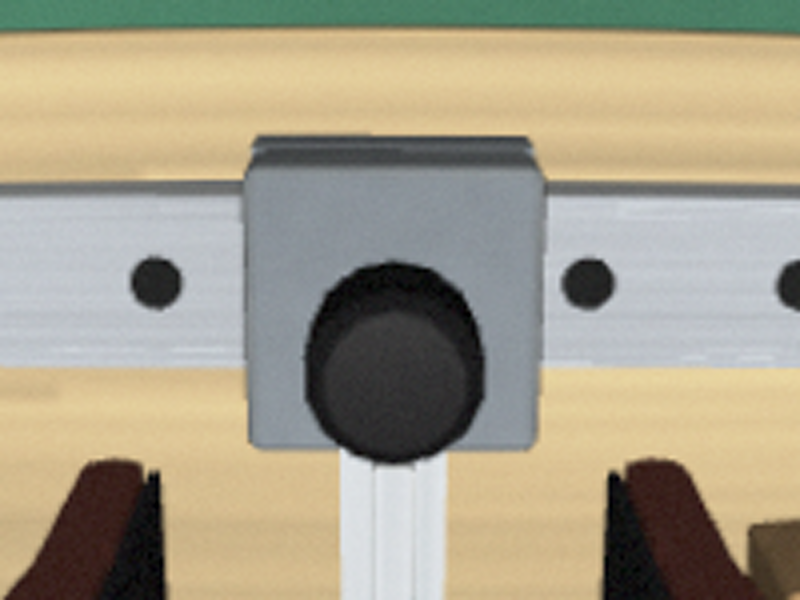

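```bash
cat >> h.py <<'E'
from scipy.spatial.transform import Rotation as Ro
def watz(w,st,u,v,z):
    x,y=u-w["cx"],v-w["cy"];r=np.hypot(x,y);t=r/w["fx"]
    d=np.array([np.sin(t)*x/r,np.sin(t)*y/r,np.cos(t)])
    T=w["T_tool_cam"];R=Ro.from_euler("xyz",st["tcp_rot"],degrees=True).as_matrix()
    o=st["eef_pos"]+R@T[:3,3];D=R@(T[:3,:3]@d)
    return o+D*(z-o[2])/D[2], R
yj=np.array([.091,.9958,0])
E
python3 - <<'E'
from h import *
st=telemetry.read_state();print(st["time_s"],st["eef_pos"],st["tcp_rot"]);w=capture("wrist")
k,R=watz(w,st,220+395.5/4,160+380/4,.097);print("knob",k,R.round(4))
d=k-st["eef_pos"];print("in tool",R.T@d)
for u,v in [(157,283),(589,283),(800,283)]:
    p,_=watz(w,st,220+u/4,160+v/4,.03);print(p,(p-k)@yj,(p-k)@[yj[1],-yj[0],0])
for u,v in [(250,446),(537,446),(248,168),(541,168)]:
    p,_=watz(w,st,220+u/4,160+v/4,.055);print("blk",p,(p-k)@yj)
E
```

```text
2.45 [ 0.54485877 -0.0849719   0.16013284] [ 77.66232767  89.88630331 162.45940265]
knob [ 0.54343375 -0.08246283  0.097     ] [[-1.900e-03 -9.959e-01  9.070e-02]
 [ 6.000e-04  9.070e-02  9.959e-01]
 [-1.000e+00  1.900e-03  4.000e-04]]
in tool [0.06313692 0.00152428 0.00234273]
[ 0.53988738 -0.13037455  0.03      ] -0.048033211308542254 0.0008284859383187616
[ 0.54804879 -0.04252616  0.03      ] 0.04018890500448632 0.000961409978561589
[0.55203825 0.0021309  0.03      ] 0.08502145276759648 0.000870325482422493
blk [ 0.5676968  -0.11228837  0.055     ] -0.027492336013372035
blk [ 0.57283164 -0.0573351   0.055     ] 0.027697405410537935
blk [ 0.51405959 -0.10642737  0.055     ] -0.026536929745355216
blk [ 0.51897089 -0.05310788  0.055     ] 0.02700554346896061
```

>>> servo_tool([
  [[0.01,0,0],[0,0,0],60],
  [[0.03,0,0],[0,0,0],60],
  [[0.04,0,0],[0,0,0],60],
  [[0.045,0,0],[0,0,0],60],
  [[0.045,0,0],[0,0,0],60],
])

```text
time_s: 2.92
eef_pos: [0.5447, -0.0847, 0.1147]
tcp_rot: [83.3, 89.9, 168.2]
force: [-0.8, 0.8, 0.2]
gripper_width: 0.0531
```

```bash
python3 - <<'E'
from h import *
w=capture("wrist");
st=telemetry.read_state();print(st["time_s"],st["eef_pos"],st["tcp_rot"]);w=capture("wrist");print(telemetry.read_state()["eef_pos"])
crop(w,220,170,420,320,4,"w2c")
import pickle;pickle.dump((st,w),open("w2.pkl","wb"))
E
```

```text
2.9667 [ 0.54535066 -0.08499623  0.11545947] [ 83.02794286  89.94662557 167.88969859]
[ 0.54582213 -0.08520071  0.11597397]
```

View pics/w2c.png

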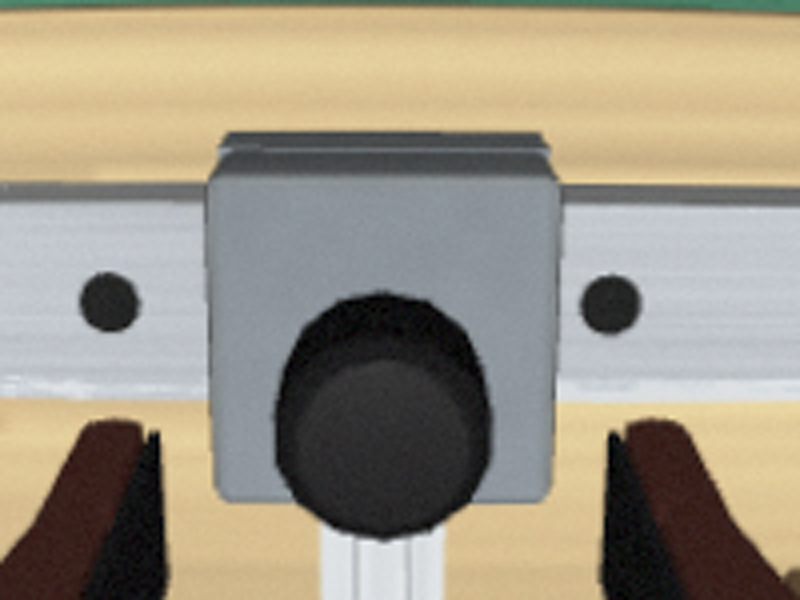

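```bash
python3 - <<'E'
from h import *
import pickle;st,w=pickle.load(open("w2.pkl","rb"))
k,R=watz(w,st,220+383.5/4,170+438/4,.097);print("knob",k)
print("in tool",R.T@(k-st["eef_pos"]))
for u,v in [(109,302),(611,304)]:
    p,_=watz(w,st,220+u/4,170+v/4,.03);print(p,(p-k)@yj)
for a,b in [((214,500),(553,500)),((207,176),(561,176))]:
    m=[watz(w,st,220+u/4,170+v/4,.055)[0] for u,v in (a,b)];print("blk",(m[0]+m[1])/2,((m[0]+m[1])/2-k)@yj,np.linalg.norm(m[0]-m[1]))
E
```

```text
knob [ 0.54280839 -0.08441068  0.097     ]
in tool [0.01846189 0.00256742 0.00035342]
[ 0.53975111 -0.132415    0.03      ] -0.04808091344423151
[ 0.5481364  -0.04474736  0.03      ] 0.039981583133198
blk [ 0.57054298 -0.08684813  0.055     ] 9.663598264430396e-05 0.055663553300731236
blk [ 0.51668839 -0.08186712  0.055     ] 0.00015595802960533634 0.054330231040710095
```

>>> servo_tool([
  [[0.01,0.002,0.0003],[0,0,0],60],
  [[0.025,0.002,0.0003],[0,0,0],60],
  [[0.036,0.002,0.0003],[0,0,0],60],
  [[0.042,0.002,0.0003],[0,0,0],60],
  [[0.042,0.002,0.0003],[0,0,0],60],
  [[0.042,0.002,0.0003],[0,0,0],40],
], grip_force=5)

```text
time_s: 3.52
eef_pos: [0.5435, -0.085, 0.0734]
tcp_rot: [84.8, 90.0, 169.6]
force: [0.6, 0.6, -0.1]
gripper_width: 0.0494
```

>>> servo_tool([
  [[0,0,0],[0,0,0],30],
  [[0,0,0],[0,0,0],25],
  [[0,0,0],[0,0,0],25],
  [[0,0,0],[0,0,0],25],
  [[0,0,0],[0,0,0],25],
])

```text
time_s: 3.93
eef_pos: [0.5441, -0.0851, 0.0742]
tcp_rot: [-93.4, 89.9, -8.6]
force: [-0.3, 0.7, 2.6]
gripper_width: 0.0299
```

```bash
python3 - <<'E'
from h import *
w=capture("wrist");crop(w,220,170,420,320,4,"w3c")
st=telemetry.read_state();print({k:np.round(v,4) for k,v in st.items() if k!='effort'})
E
```

```text
{'time_s': np.float64(3.9833), 'joints': array([-1.012480e+01,  3.050010e+01,  1.078287e+02,  1.400000e-03,
        4.160940e+01, -9.495240e+01]), 'joint_velocities': array([0.0383, 0.0711, 0.036 , 0.0632, 0.0752, 0.0536]), 'eef_pos': array([ 0.5441, -0.0851,  0.0742]), 'tcp_rot': array([-94.1185,  89.9382,  -9.2919]), 'force': array([0.1011, 0.4737, 4.1622]), 'ft_torque': array([ 0.1088, -0.0334,  0.0021]), 'gripper_width': np.float64(0.0295)}
```

View pics/w3c.png

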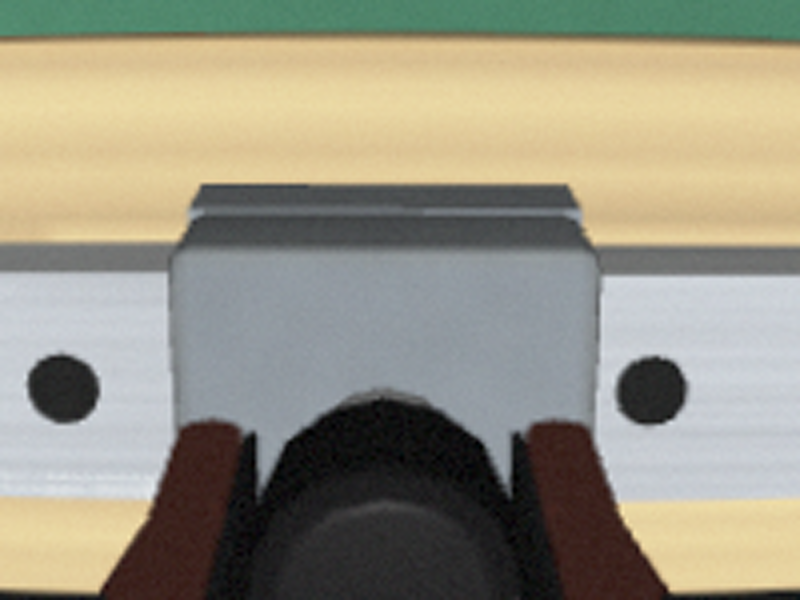

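>>> servo_tool([
  [[0,0,0],[0,0,0],20],
  [[0,0,0],[0,0,0],20],
  [[0,0,0],[0,0,0],20],
], grip_force=35)

```text
time_s: 4.23
eef_pos: [0.5442, -0.0851, 0.0742]
tcp_rot: [-93.2, 89.9, -8.3]
force: [-0.9, 0.1, 5.9]
gripper_width: 0.0289
```

>>> servo_tool([
  [[-0.002,0,0],[0,0,0],20],
  [[-0.005,0,0],[0,0,0],20],
  [[-0.008,0,0],[0,0,0],20],
  [[-0.01,0,0],[0,0,0],20],
  [[-0.01,0,0],[0,0,0],20],
  [[-0.01,0,0],[0,0,0],20],
])

```text
time_s: 4.73
eef_pos: [0.544, -0.085, 0.0835]
tcp_rot: [-90.2, 90.0, -5.4]
force: [5.7, 0.4, -10.3]
gripper_width: 0.0289
```

```bash
python3 - <<'E'
from h import *
w=capture("wrist");crop(w,220,170,420,320,4,"w4c")
st=telemetry.read_state();print({k:np.round(v,4) for k,v in st.items() if k!='effort'})
s=capture("side");crop(s,260,250,400,410,5*0.75,"side4")
E
```

```text
{'time_s': np.float64(4.7833), 'joints': array([-1.012650e+01,  2.961860e+01,  1.076681e+02,  4.000000e-03,
        4.268700e+01, -9.495180e+01]), 'joint_velocities': array([ 0.0053,  0.2067, -0.0246, -0.0109, -0.0382, -0.0455]), 'eef_pos': array([ 0.5439, -0.085 ,  0.0834]), 'tcp_rot': array([-89.0275,  89.9734,  -4.2051]), 'force': array([  5.8707,  -1.1302, -11.4714]), 'ft_torque': array([-0.0525, -0.9601, -0.0107]), 'gripper_width': np.float64(0.0291)}
```

View pics/w4c.png

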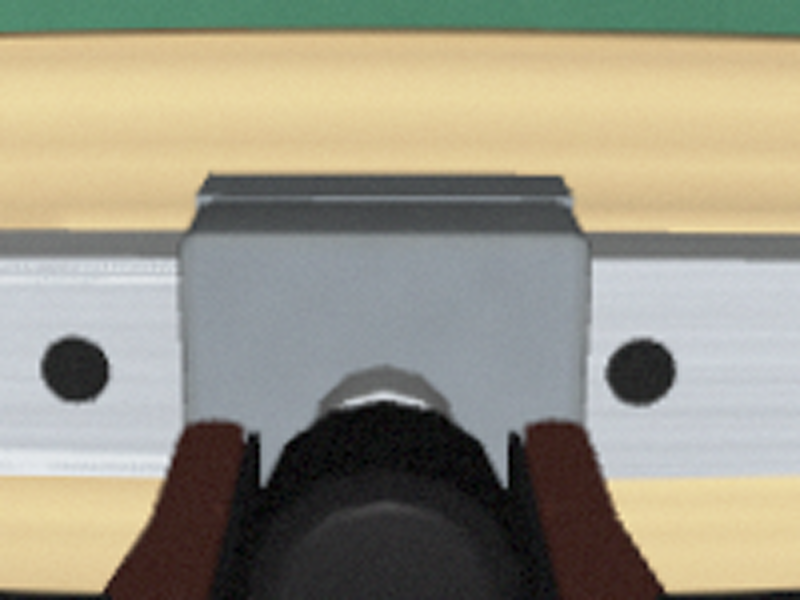

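View pics/side4.png

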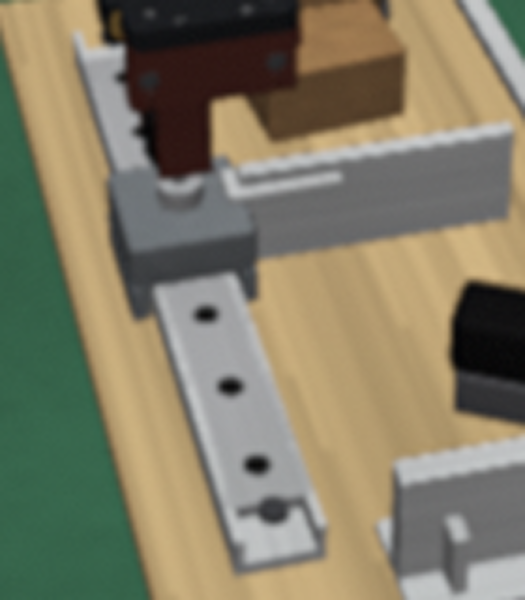

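>>> servo_tool([
  [[0,0,0.002],[0,0,0],20],
  [[0,0,0.006],[0,0,0],20],
  [[0,0,0.011],[0,0,0],20],
  [[0,0,0.016],[0,0,0],20],
  [[0,0,0.021],[0,0,0],20],
  [[0,0,0.026],[0,0,0],20],
  [[0,0,0.031],[0,0,0],20],
  [[0,0,0.036],[0,0,0],20],
  [[0,0,0.039],[0,0,0],20],
  [[0,0,0.04],[0,0,0],20],
  [[0,0,0.04],[0,0,0],20],
  [[0,0,0.04],[0,0,0],20],
])

```text
time_s: 5.83
eef_pos: [0.5477, -0.045, 0.0834]
tcp_rot: [-79.4, 90.0, 5.5]
force: [6.0, 0.8, -11.0]
gripper_width: 0.029
```

```bash
python3 - <<'E'
from h import *
st=telemetry.read_state();w=capture("wrist");crop(w,220,170,420,320,4,"w5c")
import pickle;pickle.dump((st,w),open("w5.pkl","wb"))
print({k:np.round(v,4) for k,v in st.items() if k!='effort'})
print((st["eef_pos"]-[.5439,-.085,.0834])@yj)
s=capture("top");crop(s,300,190,460,310,5,"top5")
E
```

```text
{'time_s': np.float64(5.8333), 'joints': array([-5.946800e+00,  2.955200e+01,  1.078039e+02,  1.130000e-02,
        4.260620e+01, -9.078390e+01]), 'joint_velocities': array([-0.1095, -0.0065, -0.0481,  0.0376, -0.0339, -0.0482]), 'eef_pos': array([ 0.5477, -0.045 ,  0.0834]), 'tcp_rot': array([-79.3726,  89.9614,   5.4562]), 'force': array([  5.9647,   0.8117, -11.0485]), 'ft_torque': array([ 0.1248, -1.0653, -0.0177]), 'gripper_width': np.float64(0.029)}
0.04013245466696054
```

View pics/w5c.png

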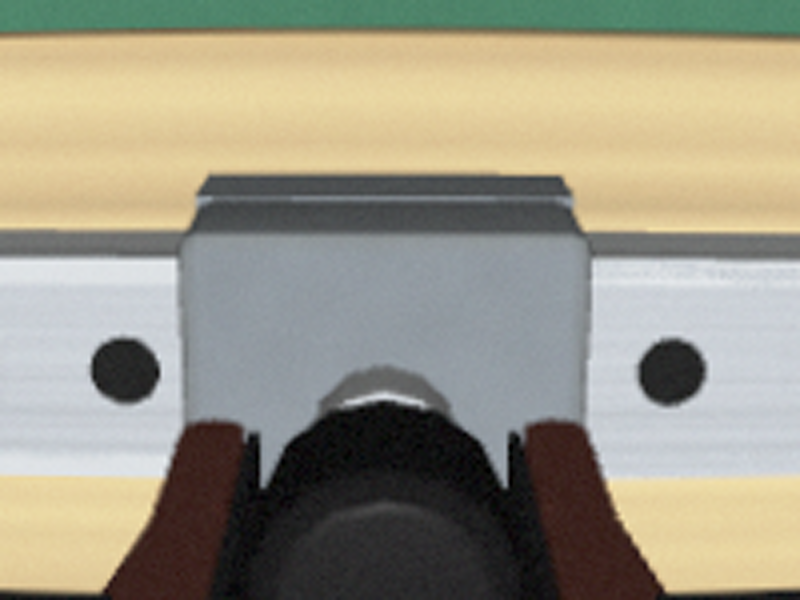

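View pics/top5.png

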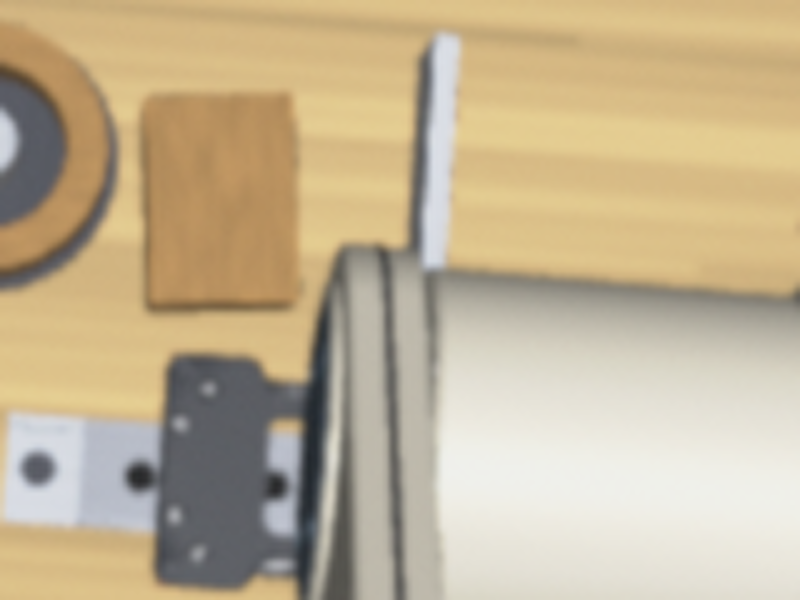

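>>> servo_tool([
  [[0.002,0,0],[0,0,0],20],
  [[0.002,0,0],[0,0,0],20],
  [[0.002,0,0],[0,0,0],40],
  [[0.002,0,0],[0,0,0],42],
  [[0.002,0,0],[0,0,0],42],
  [[0.002,0,0],[0,0,0],42],
], grip_force=10)

```text
time_s: 6.43
eef_pos: [0.5472, -0.0453, 0.0821]
tcp_rot: [-150.7, 90.0, -65.9]
force: [0.2, -0.5, 0.6]
gripper_width: 0.0367
```

```bash
python3 - <<'E'
from h import *
st=telemetry.read_state();w=capture("wrist");crop(w,220,170,420,320,4,"w6c")
print({k:np.round(v,4) for k,v in st.items() if k!='effort'})
E
```

```text
{'time_s': np.float64(6.4333), 'joints': array([-5.968800e+00,  2.965950e+01,  1.078625e+02, -8.800000e-03,
        4.247460e+01, -9.078530e+01]), 'joint_velocities': array([ 0.0135,  0.0002,  0.0297,  0.0888, -0.1748, -0.0585]), 'eef_pos': array([ 0.5472, -0.0453,  0.0821]), 'tcp_rot': array([-150.7357,   89.9932,  -65.9128]), 'force': array([ 0.2051, -0.5422,  0.6417]), 'ft_torque': array([ 0.0245,  0.0003, -0.0164]), 'gripper_width': np.float64(0.0367)}
```

View pics/w6c.png

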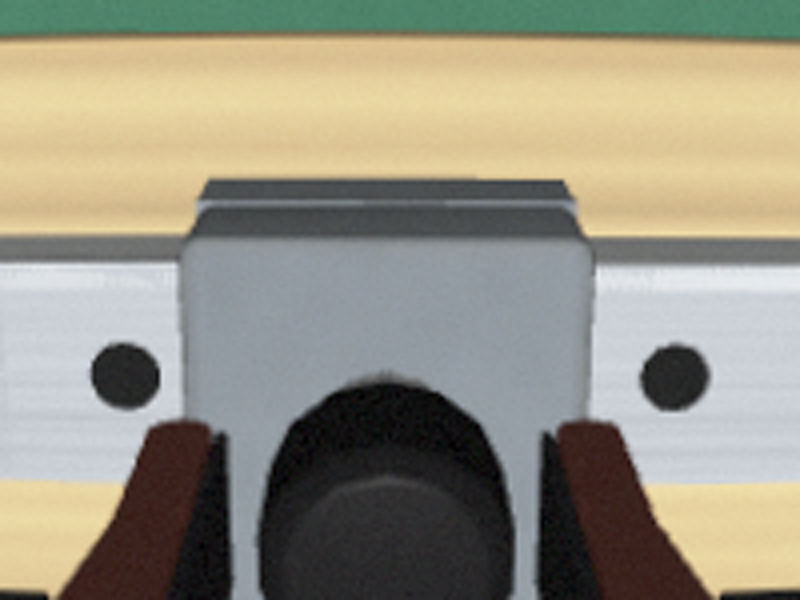

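>>> servo_tool([
  [[0,0,0],[0,0,0],60],
  [[0,0,0],[0,0,0],60],
  [[-0.005,0,0],[0,0,0],60],
  [[-0.02,0,0],[0,0,0],60],
  [[-0.03,0,0],[0,0,0],60],
  [[-0.0335,0,0],[0,0,0],60],
  [[-0.0335,0,0],[0,0,0],60],
  [[-0.0335,0,0],[0,0,0],60],
])

```text
time_s: 7.15
eef_pos: [0.5474, -0.0452, 0.1154]
tcp_rot: [-92.1, 90.0, -7.2]
force: [-0.7, -0.4, -0.8]
gripper_width: 0.0528
```

```bash
python3 - <<'E'
from h import *
st=telemetry.read_state();w=capture("wrist");crop(w,220,170,420,320,4,"w7c")
import pickle;pickle.dump((st,w),open("w7.pkl","wb"))
print({k:np.round(v,4) for k,v in st.items() if k!='effort'})
E
```

```text
{'time_s': np.float64(7.15), 'joints': array([-5.961100e+00,  2.656930e+01,  1.071234e+02, -1.200000e-03,
        4.626820e+01, -9.078490e+01]), 'joint_velocities': array([ 0.0904,  0.8096,  0.4228, -0.0099, -0.0491, -0.0009]), 'eef_pos': array([ 0.5474, -0.0452,  0.1154]), 'tcp_rot': array([-92.0682,  89.9609,  -7.2435]), 'force': array([-0.6833, -0.4213, -0.7992]), 'ft_torque': array([ 0.066 , -0.0002, -0.0253]), 'gripper_width': np.float64(0.0528)}
```

View pics/w7c.png

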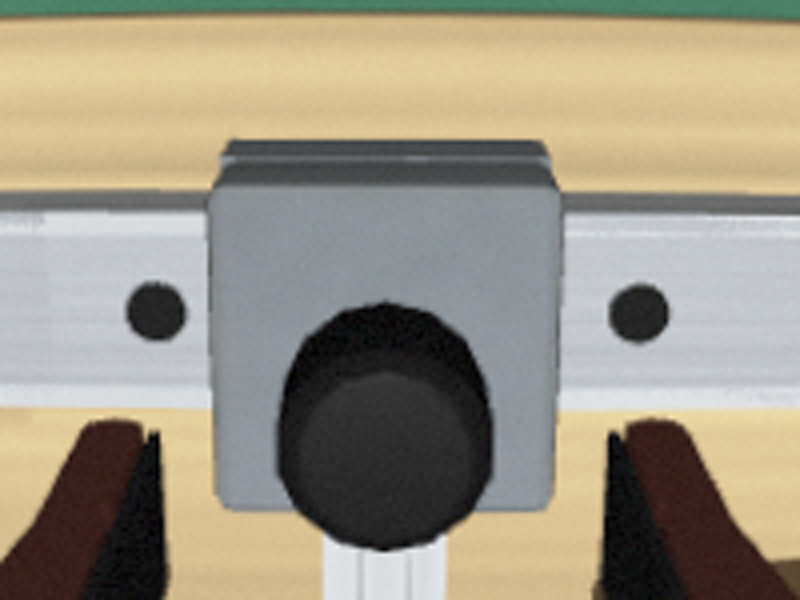

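>>> servo_tool([
  [[-0.02,0,0],[0,0,0],60],
  [[-0.05,0,0],[0,0,0],60],
  [[-0.08,0,0],[0,0,0],60],
  [[-0.11,0,0],[0,0,0],60],
  [[-0.125,0,0],[0,0,0],60],
  [[-0.125,0,0],[0,0,0],60],
  [[-0.125,0,0],[0,0,0],60],
])

```text
time_s: 7.78
eef_pos: [0.5474, -0.0452, 0.2401]
tcp_rot: [-89.6, 90.0, -4.8]
force: [-0.4, 0.6, -0.8]
gripper_width: 0.053
```

```bash
python3 - <<'E'
from h import *
s=capture("side");crop(s,260,230,400,390,5*0.75,"side8")
print(telemetry.read_state()["eef_pos"])
E
```

```text
[ 0.54662504 -0.04511748  0.23900774]
```

View pics/side8.png

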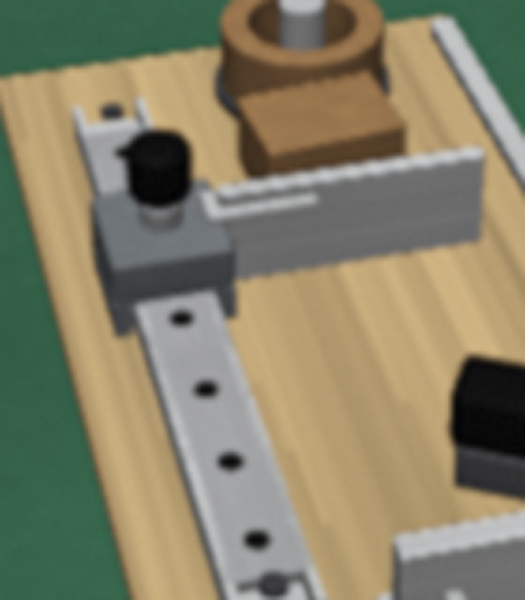

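```bash
python3 - <<'E'
from cell import job
print(job.hand_in())
E
```

```text
the job is handed in; nothing more can be done
None
```

I pulled the knob up about 9 mm, slid the stop 40 mm away from the end fence (jig +y) to the next hole and released it. I then backed the arm off upward and handed the job in at about 8 s. No verdict was reported.

**Hole position:** Before the release, the wrist image put the next hole at 40.1 mm and the stop within about 0.1 mm of it. The top camera had first read 38.2 mm for the same hole. I trusted the wrist images, because their hole spacing matched the given 45 mm.

**Plunger:** It went in on the first release. In the wrist picture the knob sits relative to the block as it did at the start, within 1 px, and a pin resting on the rail would have shown about 7 mm higher. The side picture shows the same gap under the knob as at the start.

**Forces:** With the knob gripped or pulled up, the readings between moves stayed at about 11 N vertically and 6 N sideways. The force on the pin itself was not measured. After the release the gripper read close to 0 N and is well clear of the stop.

**Carton and stamp:** The arm did not touch either one. The top picture after the slide showed the carton in its starting place. I did not measure the stamp, but it looked unmoved in the last side picture.

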